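# Lock the dust trap and set the grinder's extraction damper

## Robot

A 6-joint arm with a two-finger parallel gripper is mounted at the origin on the work surface. World frame = base frame: x ahead of the robot, y to its left, z up, the work surface at z = 0. Lengths are in mm, angles in rad, forces in N, time in s.
With the tool pointing down it reaches from about 225 to 875 mm from the base axis. Payload 3.4 kg.
Tool frame: the origin (TCP) lies midway between the tips of the shut fingers; the grasp point (between the pads) lies 19 mm behind it; y points along the fingers, x is the direction in which the jaws open and shut, and the axes are right-handed (so a half turn about y gives the same grasp; the last joint's range is limited). The gripper opens to 85 mm and grips with 20 to 120 N. Pads are 22 mm wide; open, the fingers measure 114 mm over their backs; the gripper's body (76 mm by 85 mm) begins 54 mm behind the grasp point. The pads swing forward as they close: fully open they stand 13 mm farther back than shut.
Start: joints at [-1.384, 0.276, 1.505, -0, 1.361, -0.121], TCP at [174.203, -548.011, 231.328] pointing down, gripper open.
Joint ranges: [-2.89, 2.89], [-0.75, 2.08], [0.22, 2.7], [-1.18, 4.32], [0.11, 2.71], [-2.7, 2.7]. Speed limits (rad/s): [2.57, 2.57, 3.14, 3.14, 3.14, 3.14].

## Interface

Orientations are given as a unit quaternion [w, x, y, z].
In Python, from cell import r, viewer gives the robot as it stands.
- The arm moves only by the tool arm_command, never from a script. Its argument "moves" is a list of rows, each a list of 3 entries, a list of its own where there are three numbers: the shift along the world's x, y, z in m, then the turn, a rotation vector about the world's x, y, z in rad, then the closure, from 0 (fully open) to 1 (shut). A call has 1 to 5 rows; each row shifts and turns the pose as measured when the row begins; what a row does not reach is not made up. A row lasts 1/10 s, in which the tool goes at most 50 mm and 8.59 degrees, less where a joint would pass 70% of its speed; a pose out of reach is approached as far as the arm can. A call with a gripper value outside its range is refused whole. The fingers move at their own pace and stop on an object; "grip_force" is the grip in N (left out, the last holds). Time passes only in rows, so rows that do not move let the fingers close. It gives the time, the measured TCP pose, the force and the opening at its end, in the units of the state.
- r.sense(): the state, without advancing time (a new reading comes with each control period).
- viewer.get_image(name): name is "side" or "top"; returns a dict with "image" (480x640x3 uint8, red, green, blue), "intrinsics" (3x3 intrinsics, pixels), "world_to_cam" (4x4, takes a point from world to camera coordinates). Camera axes: x right, y up, looking along -z (the intrinsics and any distortion apply to the point x, -y, -z); pixel columns grow to the right and rows downward; lengths in mm; the calibration is good to about 2 mm. A picture is of the moment at which its call begins. There is no depth.
- r.hand_in(): hands the job in, once; it reports no verdict.
The state is a dict: "t": time; "joint_positions": joint angles; "qvel": joint speeds; "effort": joint torques, N m; "eef_pos": TCP position; "ee_rot": TCP orientation; "contact_force": force on the tool from outside, world axes, zero at the start; "ft_torque": the same for the moment, N m; "grip_width": opening from 0.0 (shut) to 1.0 (fully open).
Only numpy, scipy, OpenCV 4.12 (cv2) and the standard library are available. Lean on these libraries where they do the work, as an engineer would, in place of code of your own. Each camera call takes 0.05 s, during which the arm holds its last target.

## Task

The dust trap on the lap grinder's extraction has just been emptied and its lid is only standing in the collar: first press the lid down and turn it clockwise a quarter turn so that it locks home. Then throw the red damper lever into the notch with the green dot and leave it resting there. Don't shift the things lying about on the bench.

Things in the scene. Friction and masses are not known exactly. Their poses are not given: they have to be found in the camera images.
- lid (a joint): Turn of the dust trap's lid, rad, growing CLOCKWISE from above: about 0 at the start (its two brass lugs in the open slots), 1.28 to 1.42 locked; solid stop at 1.42. The lid is a captive grey plug 80 mm across with an orange grip bar, in the slotted steel collar of the blue round pot left of the damper. It turns only while pressed down at least 8 mm.
- lid_press (a joint): How far the lid is pressed down, m: 0 up (start), 0.012 bottomed. A spring lifts it: 4 N to start, about 10 N at 8 mm, 13 N at 12 mm. Once turned home and let go it springs up to 0.004 into the lock recess and cannot turn back.
- lid_grip (a point): Middle of the lid's orange grip bar, on the lid's axis, 208 mm above the bench with the lid up (204 locked). Bar 60 mm long along this point's x axis, 14 mm wide along y, 27 mm high: from 16 mm below this point (the lid's flat top) to 11 mm above it. z is up. It turns with the lid; nothing within 70 mm around it is higher than the lid's top.
- damper_lever (a joint): Red damper lever's angle about the stem, rad, growing ANTICLOCKWISE from above: 0 closed (square to the duct, towards the robot), 1.5 open (along the duct, towards the grinder at the right). Notches at 0, 0.3, 0.6, 0.9, 1.2, 1.5; a sprung roller pulls it into the nearest from up to 0.14 away; 6.5 N sideways at the grip takes it out. Starts in 0 or 0.3. Stops at -0.02 and 1.53.
- stem (a point): Centre of the upright damper stem about which the lever turns, at the top face of the dark index plate, 178 mm above the bench. The plate is 168 mm across, with rounded teeth out to 95 mm from the stem on the lever's side; below it a horizontal duct 100 mm across runs to left and right.
- lever_grip (a point): Middle of the lever's black round grip, 22 mm thick, 70 mm long (122 to 192 mm from the stem), level, 194 mm above the bench. x axis along the lever towards the stem, z up. Below it: open bench with things up to 40 mm high near the closed end of the swing; near the open end the duct, its top at 140 mm.
- lever_pointer (a point): Middle of the sight window of the lever (the 16 mm gap between its two red side bars), 66 mm from the stem, directly above where a notch's dot shows when the lever is in that notch; 194 mm above the bench.
- dot_green: Green enamel dot, 15 mm across, flat on the index plate 66 mm from the stem, 178 mm above the bench, on the centre line of one notch (the notch at 0.6, 0.9 or 1.2; it differs from one start to the next). Origin at its centre.
- dot_yellow: Yellow dot, the same size, at another of those notches.
- dot_white: White dot, the same size, at the third of those notches.
- compound_bar: Bystander: brown bar of polishing compound, 120 x 45 x 36 mm high, lying loose on the bench.
- felt_wheel: Bystander: grey felt wheel, 84 mm across, 18 mm high, lying flat, loose.
- brush: Bystander: loose brush lying on the bench.
- mallet: Bystander: loose mallet lying on the bench.
- ring_tray: Bystander: wooden tray 120 x 90 x 22 mm with two finger rings in it, loose.

How it is judged:
By the outcome, as a careful person would: the job done as asked, in the order asked, and still so for the second after the job is handed in, with the robot touching nothing.
It also fails if it takes over 58 s, if anything falls off the work surface, if the arm or the gripper's body presses on something with over 40 N, if the wrist force passes 120 N, or if a joint passes its speed limit or range.

## Working session

There is one attempt and no reset: what is moved stays moved. The work goes in short steps, Python scripts to look and compute and a tool call to move; the robot and the scene stay as the last step left them, time stands still between calls to the robot, and variables do not carry over. Pictures are saved under pics/ and viewed, and the job is handed in when it is done.

Besides the shell and the picture viewer there is one more tool, called after ">>>" as name(argument=value, ...), one argument or row to a line, values as JSON. arm_command: Moves the arm, as the interface text tells. Its arguments: {"type":"object","properties":{"moves":{"type":"array","items":{"type":"array"}},"grip_force":{"type":"number"}},"required":["moves"]}

```bash
ls; mkdir -p pics; python3 - <<'E'
from cell import r, viewer
import cv2,numpy as np,pickle
s=r.sense();print(s)
d={}
for n in("side","top"):
    v=viewer.get_image(n);d[n]=v
    cv2.imwrite(f"pics/{n}0.png",v["image"][:,:,::-1]);print(n,v["intrinsics"],v["world_to_cam"])
pickle.dump(d,open("v0.pkl","wb"))
E
```

```text
pics
{'t': 0.0, 'joint_positions': array([-1.38400714e+00,  2.76605310e-01,  1.50615956e+00,  1.85075193e-05,
        1.36068892e+00, -1.21026230e-01]), 'qvel': array([-0.00145389, -0.00141812, -0.00080116,  0.00043054,  0.00038025,
        0.00025744]), 'effort': array([ 3.16214964e-04, -4.16783094e+01, -2.45806521e+01, -6.44431384e-05,
        1.10537579e-02, -6.90504038e-06]), 'eef_pos': array([ 174.09851961, -547.44694135,  230.4232984 ]), 'ee_rot': array([ 0.57119354, -0.57028473,  0.41791626, -0.41696435]), 'contact_force': array([ 0.92022215, -0.07454112, -0.08845967]), 'ft_torque': array([-0.01545427, -0.04968677,  0.00394053]), 'grip_width': 1.0005595207506897}
side [[468.58369421   0.         315.42937715]
 [  0.         468.58369421 236.92007889]
 [  0.           0.           1.        ]] [[ 9.91544555e-01 -1.29280142e-01 -1.12267863e-02 -4.58674900e+02]
 [ 9.58733793e-02  6.71516268e-01  7.34761319e-01 -1.79182039e+02]
 [-8.74510784e-02 -7.29624935e-01  6.78232823e-01 -8.64136979e+02]
 [ 0.00000000e+00  0.00000000e+00  0.00000000e+00  1.00000000e+00]]
top [[556.15335348   0.         322.4805262 ]
 [  0.         556.15335348 250.98276041]
 [  0.           0.           1.        ]] [[-1.05219763e-02 -9.99896493e-01 -9.81276855e-03  5.42386240e+01]
 [ 9.86416744e-01 -1.19878613e-02  1.63823985e-01 -4.99209074e+02]
 [-1.63924663e-01 -7.95572711e-03  9.86440779e-01 -1.10950982e+03]
 [ 0.00000000e+00  0.00000000e+00  0.00000000e+00  1.00000000e+00]]
```

View pics/side0.png

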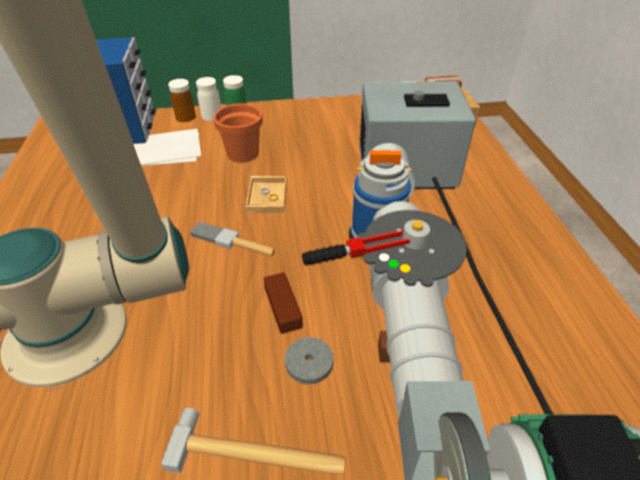

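View pics/top0.png

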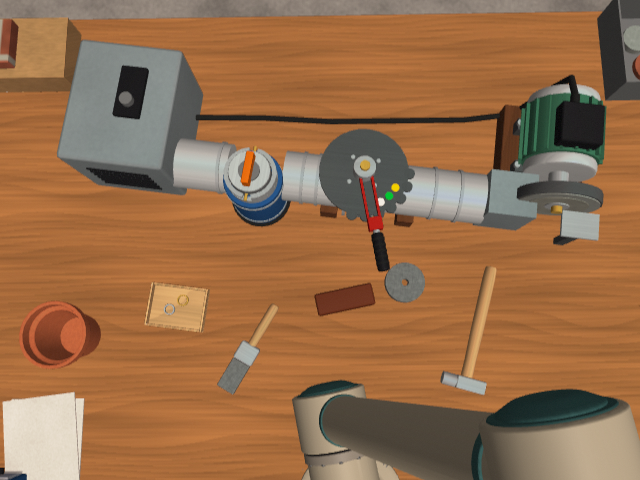

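The top view shows the lid near (248,170) and the damper stem near (365,166). The dots run white, green, yellow away from the lever. I'll enlarge both areas.

```bash
cat > h.py <<'E'
import numpy as np,cv2
def ray(v,u,w,z):
    K=v["intrinsics"];T=v["world_to_cam"];R=T[:3,:3];t=T[:3,3]
    d=np.array([(u-K[0,2])/K[0,0],-(w-K[1,2])/K[1,1],-1.])
    D=R.T@d;C=-R.T@t;return C+D*(z-C[2])/D[2]
def proj(v,p):
    K=v["intrinsics"];T=v["world_to_cam"];c=T[:3,:3]@np.array(p)+T[:3,3]
    return K[0,2]+K[0,0]*c[0]/-c[2],K[1,2]-K[1,1]*c[1]/-c[2]
def crop(v,x0,y0,w,h,k,f):
    cv2.imwrite(f,cv2.resize(v["image"][y0:y0+h,x0:x0+w,::-1],None,fx=k,fy=k,interpolation=cv2.INTER_CUBIC))
E
python3 - <<'E'
import pickle;from h import *
d=pickle.load(open("v0.pkl","rb"))
crop(d["top"],215,135,80,70,10*0.8,"pics/a.png")
crop(d["top"],310,120,120,110,5,"pics/b.png")
crop(d["side"],340,130,140,110,5,"pics/c.png")
E
```

```text
(no output)
```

View pics/a.png

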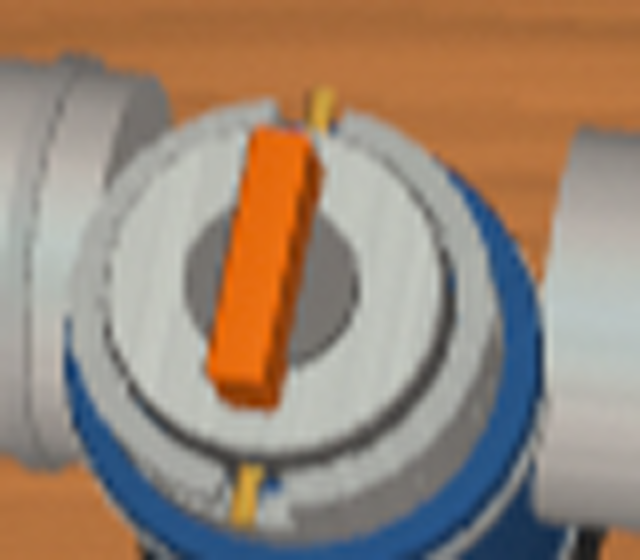

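View pics/b.png

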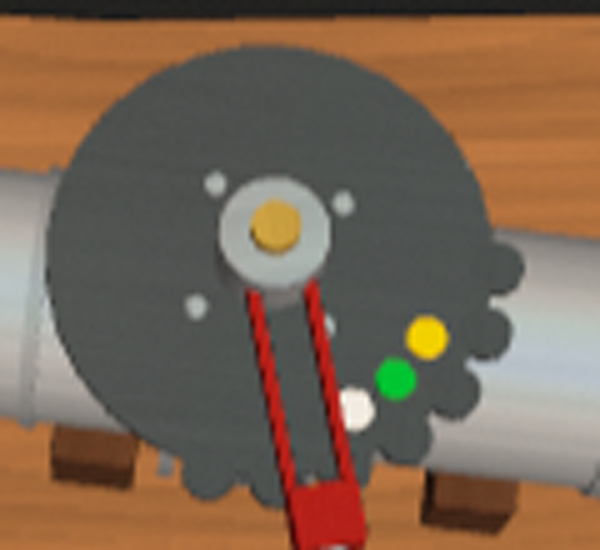

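View pics/c.png

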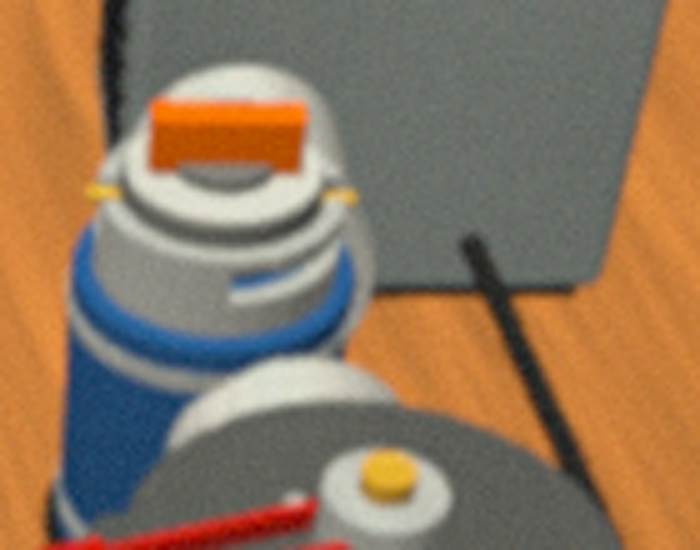

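```bash
python3 - <<'E'
import pickle;from h import *
d=pickle.load(open("v0.pkl","rb"));t=d["top"];s=d["side"]
P=[ray(t,215+(x+.5)/8-.5,135+(y+.5)/8-.5,219) for x,y in [(256,127),(314,140),(207,372),(268,385)]]
P=np.array(P);c=P.mean(0);print(P.round(1),c)
f=(P[0]+P[1])/2;b=(P[2]+P[3])/2;print("len",np.linalg.norm(f-b),"yaw",np.arctan2(*(f-b)[1::-1]), "wid",np.linalg.norm(P[0]-P[1]))
g=lambda x,y,z:ray(t,310+(x+.5)/5-.5,120+(y+.5)/5-.5,z)
D={k:g(*v,178) for k,v in dict(w=(356,410),g=(396,379),y=(427,338)).items()}
pl=np.array(proj(s,[c[0],c[1],219]));print("side bar top centre at crop",(pl-[340,130])*5)
# stem: fit circle centre from dots radius 66? use washer/cap
cap=[g(276,226,z) for z in (178,195,205,215)];print(cap)
# three dots at 0.3 spacing: 
from scipy.optimize import least_squares
def f(p):
    o=[]
    for i,k in enumerate("wgy"):
        a=p[2]+.3*i;o+=list(p[:2]+66*np.array([np.cos(a),np.sin(a)])-D[k][:2])
    return o
q=least_squares(f,[cap[0][0],cap[0][1],-2.2]);print(q.x,np.abs(q.fun).max())
S=q.x
for z in(178,):
  print("stem proj top crop",(np.array(proj(t,[S[0],S[1],z]))-[310,120])*5, "side",(np.array(proj(s,[S[0],S[1],z]))-[340,130])*5)
for k in D: print(k,D[k],(np.array(proj(s,D[k]))-[340,130])*5)
# lever: grip ends in full top img
for p in [(372,232),(384,269)]:
  X=ray(t,*p,194);print("lever",X,np.arctan2(*(X[:2]-S[:2])[::-1]),np.linalg.norm(X[:2]-S[:2]))
E
```

```text
[[655.6 182.  219. ]
 [652.4 168.9 219. ]
 [598.6 192.3 219. ]
 [595.4 178.6 219. ]] [625.5266377  180.48503121 219.        ]
len 57.85578121500488 yaw -0.17364928492576603 wid 13.508180131753349
side bar top centre at crop [229.81023736 111.46755638]
[array([639.25310103, -33.25651143, 178.        ]), array([633.66807542, -32.01947477, 195.        ]), array([630.38276624, -31.29180614, 205.        ]), array([627.09745706, -30.56413752, 215.        ])]
[626.3515693  -29.89654822  -2.65581769] 0.43039390752849016
stem proj top crop [265.77605045 257.38707609] side [372.80776492 560.01034611]
w [568.18652877 -61.14193381 178.        ] [223.38859945 644.08953213]
g [579.78532251 -76.24475368 178.        ] [270.76124893 674.2208014 ]
y [595.29571499 -88.19246755 178.        ] [328.95740574 696.57157414]
lever [507.9911207 -42.1496477 194.       ] -3.038436521235608 118.99300080093391
lever [440.6030151  -61.80342834 194.        ] -2.971478267308797 188.4690276532162
```

```bash
cat >> h.py <<'E'
from scipy.spatial.transform import Rotation as Ro
def st():
    from cell import r
    s=r.sense();w,x,y,z=s["ee_rot"];M=Ro.from_quat([x,y,z,w]).as_matrix()
    print("t",s["t"],"p",s["eef_pos"].round(1),"j",s["joint_positions"].round(3),"F",s["contact_force"].round(1),"gw",round(s["grip_width"],3))
    print("xaxis yaw",np.arctan2(M[1,0],M[0,0]).round(4),"approach",M[:,1].round(3));return s,M
E
python3 - <<'E'
from h import *;import pickle
st()
t=pickle.load(open("v0.pkl","rb"))["top"]
crop(t,345,155,70,125,4.8,"pics/d.png")
E
```

```text
t 0.1 p [ 174.1 -547.5  230.5] j [-1.384  0.277  1.506 -0.     1.361 -0.121] F [ 0.1 -0.2 -0.1] gw 1.002
xaxis yaw -1.263 approach [-0.     0.002 -1.   ]
```

View pics/d.png

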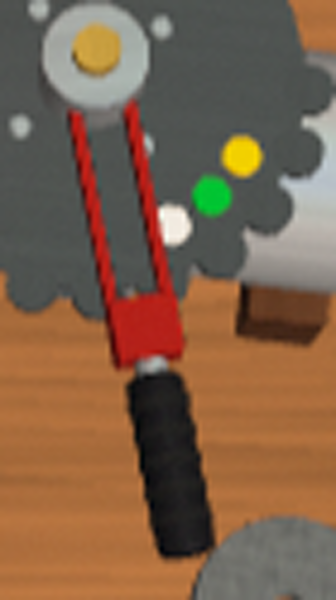

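>>> arm_command(
  moves=[
    [[0,0,0.045],[0,0,0.14],0],
    [[0.0,0.0,0.045],[0,0,0.14],0],
    [[0.024,0.039,0.01],[0,0,0.14],0],
    [[0.024,0.039,0],[0,0,0.14],0],
    [[0.024,0.039,0],[0,0,0.14],0],
  ],
)

```text
t: 0.6
eef_pos: [244.6, -430.1, 328.3]
ee_rot: [0.682, -0.68, 0.194, -0.186]
contact_force: [-0.3, 1.0, 0.2]
grip_width: 0.998
```

>>> arm_command(
  moves=[
    [[0.024,0.039,0],[0,0,0.14],0],
    [[0.024,0.039,0],[0,0,0.14],0],
    [[0.024,0.039,0],[0,0,0.14],0],
    [[0.024,0.039,0],[0,0,0.14],0],
    [[0.024,0.039,0],[0,0,0.14],0],
  ],
)

```text
t: 1.1
eef_pos: [367.0, -226.3, 327.1]
ee_rot: [-0.704, 0.704, 0.06, -0.068]
contact_force: [1.4, -0.9, 0.1]
grip_width: 1.0
```

>>> arm_command(
  moves=[
    [[0.024,0.039,0],[0,0,0.14],0],
    [[0.024,0.039,0],[0,0,0.14],0],
    [[0.024,0.039,0],[0,0,0.14],0],
    [[0.024,0.039,0],[0,0,0.14],0],
    [[0.024,0.039,0],[0,0,0.14],0],
  ],
)

```text
t: 1.6
eef_pos: [489.0, -21.7, 326.1]
ee_rot: [-0.633, 0.637, 0.307, -0.315]
contact_force: [0.7, -1.4, 0.2]
grip_width: 1.001
```

>>> arm_command(
  moves=[
    [[0.026,0.038,0],[0,0,0.12],0],
    [[0.026,0.038,0],[0,0,0.12],0],
    [[0.026,0.038,0],[0,0,0.12],0],
    [[0.026,0.038,0],[0,0,0.12],0],
    [[0.026,0.038,0],[0,0,0.07],0],
  ],
)

```text
t: 2.1
eef_pos: [621.4, 178.1, 324.1]
ee_rot: [-0.517, 0.523, 0.475, -0.484]
contact_force: [0.4, -0.6, 0.7]
grip_width: 0.998
```

```bash
python3 -c "
from h import *
st()"
```

```text
t 2.1 p [621.4 178.1 324.1] j [ 0.179  0.36   1.157 -0.013  1.631 -1.311] F [ 0.4 -0.6  0.7] gw 0.998
xaxis yaw 1.4891 approach [-0.004 -0.014 -1.   ]
```

>>> arm_command(
  moves=[
    [[0.004,0.002,-0.02],[0.014,-0.004,-0.09],0],
    [[0,0,-0.03],[0,0,0],0],
    [[0,0,-0.02],[0,0,0],0],
    [[0,0,0],[0,0,0],0],
  ],
)

```text
t: 2.5
eef_pos: [628.3, 188.2, 247.3]
ee_rot: [0.541, -0.538, -0.457, 0.457]
contact_force: [-0.3, -1.1, -0.0]
grip_width: 0.998
```

```bash
python3 -c "
from h import *
st()
from cell import viewer
v=viewer.get_image('side');cv2.imwrite('pics/s1.png',v['image'][:,:,::-1]);crop(v,320,60,160,130,5,'pics/s1c.png')
v=viewer.get_image('top');crop(v,190,100,130,120,5,'pics/t1c.png')"
```

```text
t 2.5 p [628.3 188.2 247.3] j [ 0.183  0.393  1.288  0.004  1.463 -1.223] F [-0.3 -1.1 -0. ] gw 0.998
xaxis yaw 1.4057 approach [-0.003  0.003 -1.   ]
```

View pics/s1c.png

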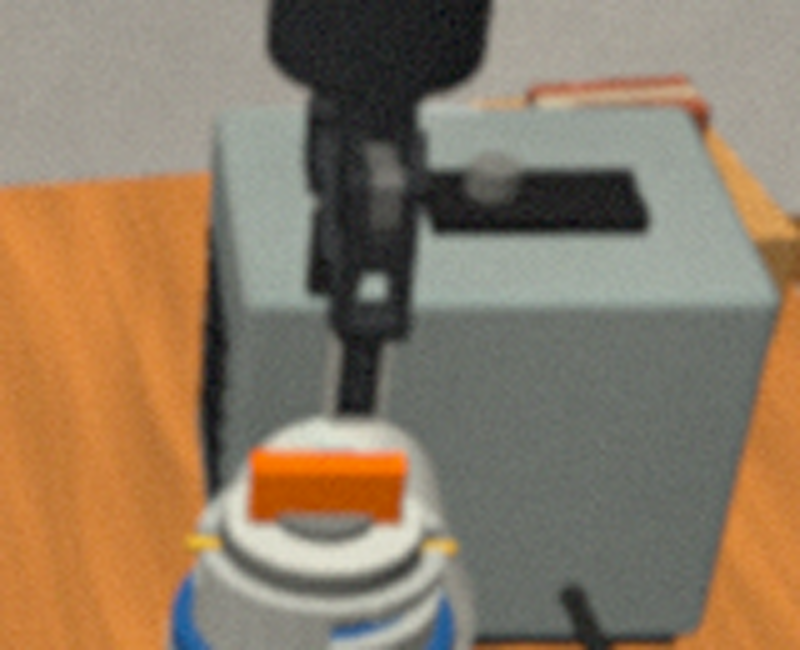

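View pics/t1c.png

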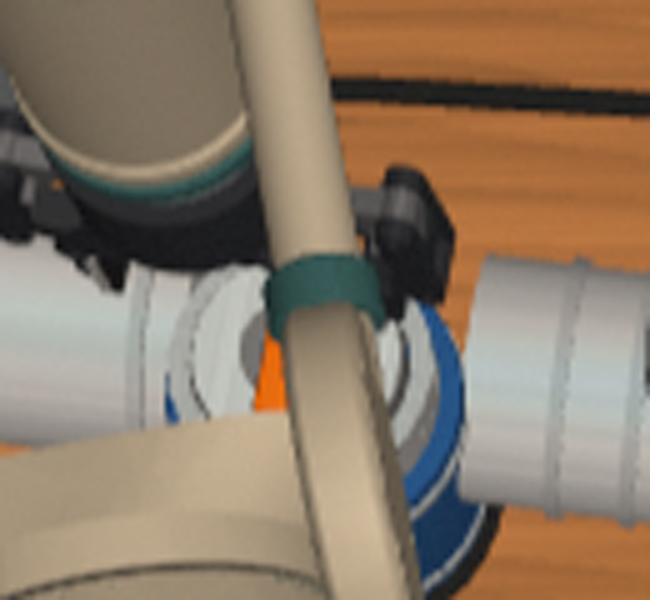

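The jaws straddle the bar in both views. The hand is about 8 mm too far in +y, so I'll correct that and descend.

>>> arm_command(
  moves=[
    [[-0.003,-0.008,-0.01],[0,0,0],0],
    [[0,0,-0.015],[0,0,0],0],
    [[0,0,-0.008],[0,0,0],0],
    [[0,0,0],[0,0,0],0],
  ],
)

```text
t: 3.0
eef_pos: [630.0, 179.7, 223.9]
ee_rot: [-0.538, 0.541, 0.462, -0.452]
contact_force: [-0.7, -0.5, -1.0]
grip_width: 1.001
```

>>> arm_command(
  moves=[
    [[-0.005,0.001,-0.013],[0,0,0],0],
    [[0,0,-0.01],[0,0,0],0],
    [[0,0,0],[0,0,0],0],
    [[0,0,0],[0,0,0],0],
  ],
)

```text
t: 3.4
eef_pos: [627.8, 180.9, 205.2]
ee_rot: [-0.537, 0.543, 0.464, -0.449]
contact_force: [0.1, 0.5, -0.2]
grip_width: 1.0
```

```bash
python3 -c "
from h import *
st()"
```

```text
t 3.4 p [627.8 180.9 205.2] j [ 0.172  0.395  1.39   0.003  1.333 -1.232] F [ 0.1  0.5 -0.2] gw 1.0
xaxis yaw 1.4041 approach [ 0.023  0.007 -1.   ]
```

>>> arm_command(
  moves=[
    [[-0.003,0,-0.008],[-0.007,0.023,0],0],
    [[0,0,0],[0,0,0],0],
    [[0,0,0],[0,0,0],0.4],
  ],
  grip_force=60,
)

```text
t: 3.7
eef_pos: [625.8, 181.0, 198.1]
ee_rot: [-0.54, 0.54, 0.457, -0.456]
contact_force: [-0.3, -0.1, 0.3]
grip_width: 0.857
```

```bash
python3 -c "
from h import *
st()"
```

```text
t 3.7 p [625.8 181.  198.1] j [ 0.175  0.409  1.385 -0.     1.347 -1.229] F [-0.3 -0.1  0.3] gw 0.857
xaxis yaw 1.4039 approach [ 0.  0. -1.]
```

Aligned. Closing on the bar.

>>> arm_command(
  moves=[
    [[0,0,0],[0,0,0],1],
    [[0,0,0],[0,0,0],1],
    [[0,0,0],[0,0,0],1],
    [[0,0,0],[0,0,0],1],
    [[0,0,0],[0,0,0],1],
  ],
)

```text
t: 4.2
eef_pos: [626.3, 182.1, 198.6]
ee_rot: [0.54, -0.54, -0.457, 0.456]
contact_force: [0.4, -0.3, 0.3]
grip_width: 0.148
```

>>> arm_command(
  moves=[
    [[0,0,0],[0,0,0],1],
    [[0,0,0],[0,0,0],1],
    [[0,0,0],[0,0,0],1],
  ],
)

```text
t: 4.5
eef_pos: [626.3, 182.1, 198.6]
ee_rot: [0.54, -0.54, -0.457, 0.456]
contact_force: [0.5, 0.9, -0.7]
grip_width: 0.149
```

```bash
python3 -c "
from h import *
st()"
```

```text
t 4.5 p [626.3 182.1 198.6] j [ 0.175  0.409  1.384  0.002  1.347 -1.229] F [ 0.5  0.9 -0.7] gw 0.149
xaxis yaw 1.4038 approach [ 0.002  0.002 -1.   ]
```

>>> arm_command(
  moves=[
    [[0,0,-0.005],[0,0,0],1],
    [[0,0,-0.004],[0,0,0],1],
    [[0,0,-0.002],[0,0,0],1],
  ],
)

```text
t: 4.8
eef_pos: [626.3, 182.1, 191.0]
ee_rot: [-0.54, 0.54, 0.458, -0.455]
contact_force: [-2.4, 0.7, 8.9]
grip_width: 0.146
```

```bash
python3 -c "
from h import *
st()"
```

```text
t 4.8 p [626.3 182.1 191. ] j [ 0.175  0.411  1.398  0.002  1.327 -1.229] F [-2.4  0.7  8.9] gw 0.146
xaxis yaw 1.4039 approach [ 0.005  0.002 -1.   ]
```

>>> arm_command(
  moves=[
    [[0,0,-0.004],[0,0,0],1],
    [[0,0,-0.003],[0,0,0],1],
    [[0,0,-0.001],[0,0,0],1],
  ],
)

```text
t: 5.1
eef_pos: [626.3, 182.1, 189.0]
ee_rot: [-0.539, 0.541, 0.46, -0.453]
contact_force: [-2.7, -0.4, 9.4]
grip_width: 0.149
```

>>> arm_command(
  moves=[
    [[0,0,-0.004],[0,0,0],1],
    [[0,0,-0.003],[0,0,-0.08],1],
    [[0,0,-0.002],[0,0,-0.1],1],
  ],
)

```text
t: 5.4
eef_pos: [626.2, 182.1, 187.4]
ee_rot: [-0.577, 0.582, 0.41, -0.4]
contact_force: [-3.2, 0.8, 12.5]
grip_width: 0.151
```

```bash
python3 -c "
from h import *
s,_=st();print(s['ft_torque'])"
```

```text
t 5.4 p [626.2 182.1 187.4] j [ 1.770e-01  4.080e-01  1.413e+00 -1.000e-03  1.305e+00 -1.042e+00] F [-3.2  0.8 12.5] gw 0.151
xaxis yaw 1.219 approach [ 0.015  0.001 -1.   ]
[-0.09687021  0.82133968  0.07834805]
```

>>> arm_command(
  moves=[
    [[0,0,-0.002],[0,0.008,-0.13],1],
    [[0,0,-0.002],[0,0.004,-0.13],1],
    [[0,0,-0.002],[0,0.004,-0.13],1],
    [[0,0,-0.002],[0,0.004,-0.13],1],
  ],
)

```text
t: 5.8
eef_pos: [626.2, 182.2, 189.2]
ee_rot: [-0.666, 0.668, 0.236, -0.235]
contact_force: [-2.5, 0.6, 9.6]
grip_width: 0.155
```

```bash
python3 -c "
from h import *
s,_=st();print(s['ft_torque'])
from cell import viewer
v=viewer.get_image('side');crop(v,320,100,140,110,5,'pics/s2c.png')"
```

```text
t 5.8 p [626.2 182.2 189.2] j [ 0.177  0.414  1.399 -0.002  1.326 -0.501] F [-2.5  0.6  9.6] gw 0.155
xaxis yaw 0.6791 approach [ 0.003 -0.001 -1.   ]
[-0.04419309  0.60953496  0.08027992]
```

View pics/s2c.png

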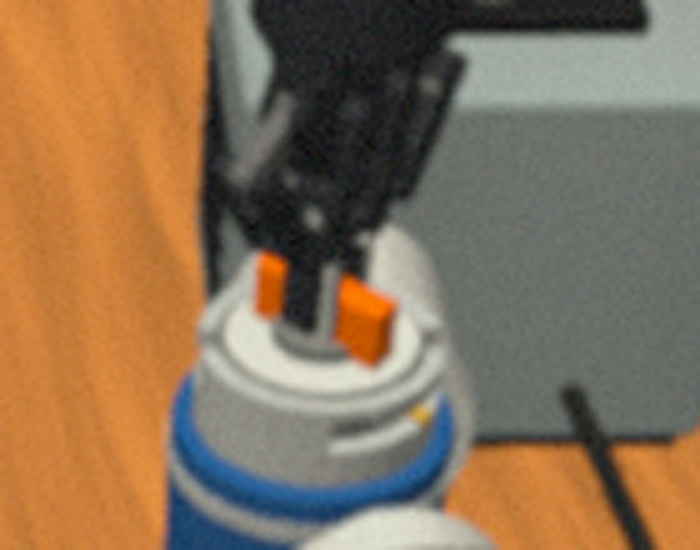

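The lid is turning: the bar has rotated and a brass lug shows in the slot at (422,415) in the crop. I'll continue to the stop.

>>> arm_command(
  moves=[
    [[0,0,-0.004],[0,0.003,-0.13],1],
    [[0,0,-0.003],[0,0.003,-0.13],1],
    [[0,0,-0.003],[0,0.003,-0.13],1],
    [[0,0,-0.003],[0,0.003,-0.13],1],
  ],
)

```text
t: 6.25
eef_pos: [626.2, 182.2, 186.4]
ee_rot: [0.706, -0.705, -0.047, 0.049]
contact_force: [-2.4, -0.5, 13.8]
grip_width: 0.155
```

```bash
python3 -c "
from h import *
s,_=st();print(s['ft_torque'])"
```

```text
t 6.25 p [626.2 182.2 186.4] j [1.760e-01 4.180e-01 1.400e+00 1.000e-03 1.326e+00 4.000e-02] F [-2.4 -0.5 13.8] gw 0.155
xaxis yaw 0.1358 approach [-0.002  0.    -1.   ]
[-0.08752751  0.66649953  0.10653005]
```

>>> arm_command(
  moves=[
    [[0,0,-0.002],[0,0,-0.08],1],
    [[0,0,-0.002],[0,0,-0.05],1],
    [[0,0,-0.001],[0,0,0],1],
  ],
)

```text
t: 6.55
eef_pos: [626.0, 182.2, 189.0]
ee_rot: [0.708, -0.707, -0.001, -0.002]
contact_force: [-2.3, 0.1, 10.0]
grip_width: 0.146
```

```bash
python3 -c "
from h import *
s,_=st();print(s['ft_torque'])"
```

```text
t 6.55 p [626.  182.2 189. ] j [1.760e-01 4.130e-01 1.401e+00 1.000e-03 1.323e+00 1.770e-01] F [-2.3  0.1 10. ] gw 0.146
xaxis yaw -0.0007 approach [ 0.004  0.001 -1.   ]
[-0.02374084  0.67094982  0.20485385]
```

Turned 1.40. I'll ease up into the recess and open.

>>> arm_command(
  moves=[
    [[0,0,0.003],[0,0,0],1],
    [[0,0,0.003],[0,0,0],1],
    [[0,0,0],[0,0,0],0.5],
    [[0,0,0],[0,0,0],0],
    [[0,0,0],[0,0,0],0],
  ],
)

```text
t: 7.05
eef_pos: [625.5, 181.7, 193.9]
ee_rot: [0.707, -0.707, -0.001, -0.001]
contact_force: [0.5, 0.6, 0.3]
grip_width: 0.65
```

>>> arm_command(
  moves=[
    [[0,0,0],[0,0,0],0],
    [[0,0,0],[0,0,0],0],
    [[0,0,0.03],[0,0,0],0],
    [[0,0,0.04],[0,0,0],0],
    [[0,0,0.045],[0,0,0],0],
  ],
)

```text
t: 7.55
eef_pos: [621.1, 180.6, 304.4]
ee_rot: [-0.706, 0.708, -0.005, -0.005]
contact_force: [1.3, 0.1, 0.1]
grip_width: 1.005
```

```bash
python3 -c "
from h import *
s,_=st()
from cell import viewer
v=viewer.get_image('side');crop(v,320,100,140,110,5,'pics/s3c.png')"
```

```text
t 7.55 p [621.1 180.6 304.4] j [ 0.176  0.368  1.191 -0.     1.597  0.176] F [1.3 0.1 0.1] gw 1.005
xaxis yaw -0.0005 approach [-0.014 -0.003 -1.   ]
```

View pics/s3c.png

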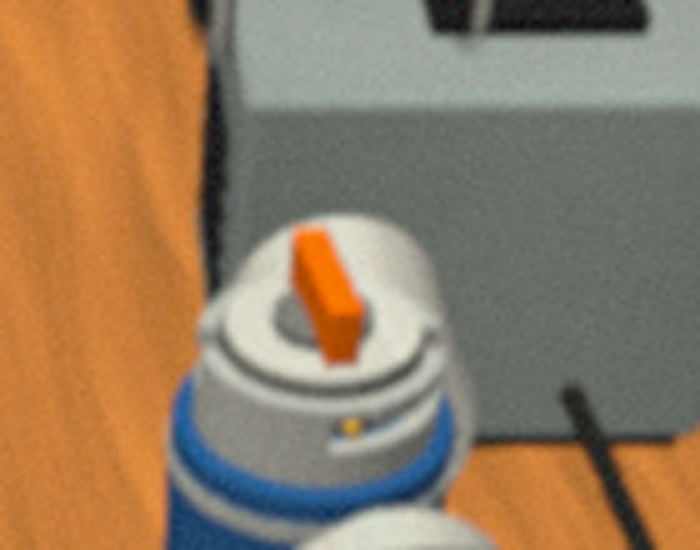

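The lug sits at the closed end of the slot at (351,427), lifted into the recess. Next I'll measure the lever and check the bar's angle once the top view is clear.

```bash
python3 - <<'E'
import pickle;from h import *
d=pickle.load(open("v0.pkl","rb"));t=d["top"]
S=np.array([626.35,-29.9])
for x,y in [(155,374),(187,552),(170,460)]:
    X=ray(t,345+x/4.8,155+y/4.8,196)[:2];D=X-S
    print(X,np.arctan2(D[1],D[0]),np.linalg.norm(D))
# red bars (b.png): 254,295 & 314,285 inner ; 290,480 & 345,475 tops ~z 198
for x,y in [(284,290),(318,478)]:
    X=ray(t,310+x/5,120+y/5,198)[:2];D=X-S
    print(X,np.arctan2(D[1],D[0]),np.linalg.norm(D))
s=d["side"]
for a in(-2.956,):
  for rr in (122,157,192): print(proj(s,[S[0]+rr*np.cos(a),S[1]+rr*np.sin(a),194]),proj(t,[S[0]+rr*np.cos(a),S[1]+rr*np.sin(a),194]))
for a in (-2.956,-2.356):print(S+157*np.array([np.cos(a),np.sin(a)]))
E
```

```text
[505.79413235 -51.43492028] -2.964826830526503 122.46415809163126
[438.55047432 -61.47227587] -2.9750332617630835 190.43495069988978
[473.11994235 -56.14123116] -2.9719841568677294 155.46077569484754
[607.60911114 -34.86780729] -2.8824735462305062 19.388141340956544
[537.26652107 -45.45328606] -2.9687426369663896 90.43102854995895
(np.float64(345.93578547260876), np.float64(251.68901695663087)) (np.float64(377.72854138154213), np.float64(232.77278827136044))
(np.float64(324.92607808391716), np.float64(256.7399119338859)) (np.float64(381.8561890902424), np.float64(251.59044797856924))
(np.float64(303.4677717289846), np.float64(261.8986535471491)) (np.float64(386.03131632917956), np.float64(270.62456357206196))
[472.04615135 -58.87105958]
[ 515.35582893 -140.93735402]
```

>>> arm_command(
  moves=[
    [[-0.02,-0.032,0],[0,0,-0.135],0],
    [[-0.02,-0.032,0],[0,0,-0.135],0],
    [[-0.02,-0.032,0],[0,0,-0.135],0],
    [[-0.02,-0.032,0],[0,0,-0.135],0],
    [[-0.02,-0.032,0],[0,0,-0.135],0],
  ],
)

```text
t: 8.1
eef_pos: [526.1, 20.8, 318.8]
ee_rot: [0.665, -0.665, 0.234, -0.247]
contact_force: [-0.0, -0.9, -0.1]
grip_width: 0.999
```

>>> arm_command(
  moves=[
    [[-0.02,-0.032,0],[0,0,-0.135],0],
    [[-0.015,-0.025,0],[0,0,-0.135],0],
    [[0,0,0],[0,0,-0.135],0],
    [[0,0,0],[0,0,-0.135],0],
    [[0,0,0],[0,0,-0.1],0],
  ],
)

```text
t: 8.6
eef_pos: [485.8, -43.1, 321.0]
ee_rot: [-0.545, 0.55, -0.439, 0.455]
contact_force: [0.4, 1.0, 0.4]
grip_width: 0.996
```

```bash
python3 -c "
from h import *
s,_=st()"
```

```text
t 8.6 p [485.8 -43.1 321. ] j [-0.219  0.094  1.519 -0.016  1.511  1.152] F [0.4 1.  0.4] gw 0.996
xaxis yaw -1.3699 approach [ 0.013 -0.02  -1.   ]
```

>>> arm_command(
  moves=[
    [[-0.013,-0.014,-0.02],[0.02,0.013,-0.025],0],
    [[0,0,-0.03],[0,0,0],0],
    [[0,0,-0.02],[0,0,0],0],
    [[0,0,0],[0,0,0],0],
  ],
)

```text
t: 9.0
eef_pos: [473.0, -58.2, 251.3]
ee_rot: [0.542, -0.54, 0.453, -0.457]
contact_force: [-0.2, 0.7, -1.0]
grip_width: 0.998
```

```bash
python3 -c "
from h import *
s,_=st()
from cell import viewer
v=viewer.get_image('side');crop(v,240,130,220,165,3.6,'pics/s4c.png')
v=viewer.get_image('top');cv2.imwrite('pics/t4.png',v['image'][:,:,::-1])"
```

```text
t 9.0 p [473.  -58.2 251.3] j [-2.690e-01  1.110e-01  1.670e+00  1.000e-03  1.354e+00  1.129e+00] F [-0.2  0.7 -1. ] gw 0.998
xaxis yaw -1.3985 approach [ 0.007 -0.001 -1.   ]
```

View pics/s4c.png

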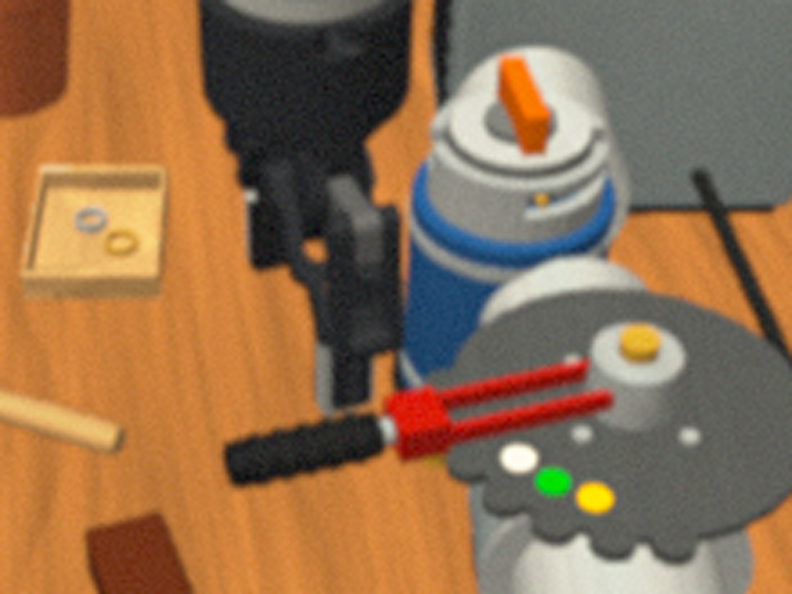

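View pics/t4.png

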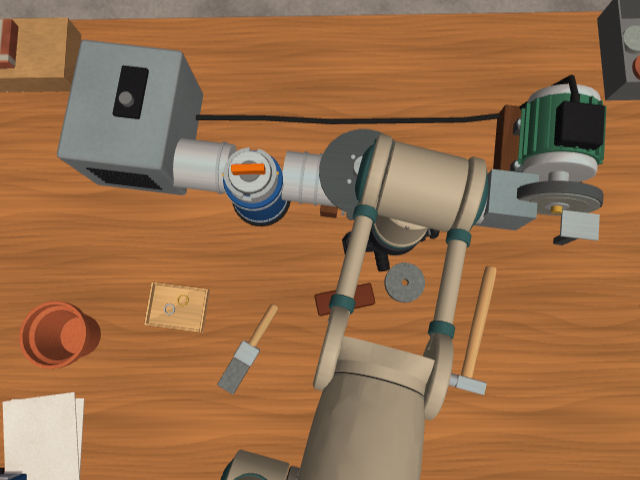

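```bash
python3 -c "
from h import *
import pickle
v=pickle.load(open('v0.pkl','rb'))['side']
a=-1.3985
for k in(-45,0,45):
  p=np.array(proj(v,[473+k*np.cos(a),-58.2+k*np.sin(a),264]));print(k,(p-[240,130])*3.6)
"
```

```text
-45 [275.09240911 266.83853687]
0 [308.25870377 332.97024326]
45 [344.64570775 405.52386098]
```

The fingertips project exactly where they appear in the image, at (345,405) and (270,265), on either side of the grip. The lid bar now lies crosswise. Descending.

>>> arm_command(
  moves=[
    [[0,0,-0.02],[0,0.007,0],0],
    [[0,0,-0.02],[0,0,0],0],
    [[0,0,-0.012],[0,0,0],0],
    [[0,0,0],[0,0,0],0],
  ],
)

```text
t: 9.5
eef_pos: [479.9, -59.2, 207.4]
ee_rot: [0.544, -0.539, 0.448, -0.461]
contact_force: [0.5, -1.4, 0.7]
grip_width: 0.999
```

```bash
python3 -c "
from h import *
s,_=st()"
```

```text
t 9.5 p [479.9 -59.2 207.4] j [-2.660e-01  1.430e-01  1.743e+00 -1.000e-03  1.236e+00  1.132e+00] F [ 0.5 -1.4  0.7] gw 0.999
xaxis yaw -1.3971 approach [ 0.018 -0.006 -1.   ]
```

>>> arm_command(
  moves=[
    [[-0.007,0.001,-0.015],[0.006,0.02,0],0],
    [[0,0,-0.01],[0,0,0],0],
    [[0,0,-0.003],[0,0,0],0],
    [[0,0,0],[0,0,0],0.3],
  ],
  grip_force=40,
)

```text
t: 9.9
eef_pos: [474.9, -58.5, 180.7]
ee_rot: [0.542, -0.541, 0.453, -0.456]
contact_force: [0.1, 0.2, 0.1]
grip_width: 0.856
```

```bash
python3 -c "
from h import *
s,_=st()"
```

```text
t 9.9 p [474.9 -58.5 180.7] j [-2.680e-01  1.660e-01  1.786e+00 -1.000e-03  1.186e+00  1.129e+00] F [0.1 0.2 0.1] gw 0.856
xaxis yaw -1.3964 approach [ 0.003 -0.001 -1.   ]
```

>>> arm_command(
  moves=[
    [[0,0,0],[0,0,0],1],
    [[0,0,0],[0,0,0],1],
    [[0,0,0],[0,0,0],1],
    [[0,0,0],[0,0,0],1],
    [[0,0,0],[0,0,0],1],
  ],
)

```text
t: 10.4
eef_pos: [474.7, -54.9, 181.9]
ee_rot: [0.544, -0.538, 0.456, -0.455]
contact_force: [0.7, -0.5, -3.6]
grip_width: 0.243
```

```bash
python3 -c "
from h import *
s,_=st()"
```

```text
t 10.4 p [474.7 -54.9 181.9] j [-0.266  0.164  1.785  0.008  1.191  1.13 ] F [ 0.7 -0.5 -3.6] gw 0.243
xaxis yaw -1.399 approach [ 0.004  0.006 -1.   ]
```

>>> arm_command(
  moves=[
    [[0.003,-0.015,0],[0,0,0.1],1],
    [[0.005,-0.015,0],[0,0,0.1],1],
    [[0.006,-0.014,0],[0,0,0.1],1],
  ],
)

```text
t: 10.7
eef_pos: [486.0, -91.8, 182.0]
ee_rot: [0.609, -0.598, 0.374, -0.363]
contact_force: [1.5, -6.0, -4.8]
grip_width: 0.241
```

```bash
cat >> h.py <<'E'
def lv():
    s,_=st();d=s["eef_pos"][:2]-np.array([626.35,-29.9]);print("ang",np.arctan2(d[1],d[0])+2.978,"r",np.linalg.norm(d))
E
python3 -c "
from h import *
lv()"
```

```text
t 10.7 p [486.  -91.8 182. ] j [-0.341  0.195  1.744  0.02   1.215  0.748] F [ 1.5 -6.  -4.8] gw 0.241
xaxis yaw -1.0965 approach [-0.006  0.022 -1.   ]
ang 0.25156070083755333 r 153.36448295867177
```

>>> arm_command(
  moves=[
    [[0.007,-0.014,0],[-0.015,0,0.09],1],
    [[0.009,-0.013,0],[0,0,0.1],1],
    [[0.01,-0.012,0],[0,0,0.1],1],
  ],
)

```text
t: 11.0
eef_pos: [506.3, -124.6, 181.9]
ee_rot: [0.654, -0.647, 0.288, -0.267]
contact_force: [-0.1, -7.3, -3.1]
grip_width: 0.243
```

```bash
python3 -c "
from h import *
lv()"
```

```text
t 11.0 p [ 506.3 -124.6  181.9] j [-0.382  0.244  1.678  0.011  1.248  0.422] F [-0.1 -7.3 -3.1] gw 0.243
xaxis yaw -0.8071 approach [-0.023  0.02  -1.   ]
ang 0.5043573968607507 r 152.90059316741713
```

>>> arm_command(
  moves=[
    [[0.009,-0.011,0],[-0.015,-0.018,0.01],1],
    [[0.002,-0.002,0],[0,0,0],1],
    [[0,0,0],[0,0,0],1],
  ],
)

```text
t: 11.3
eef_pos: [515.4, -136.6, 181.9]
ee_rot: [0.653, -0.649, 0.28, -0.271]
contact_force: [0.1, 1.8, -0.4]
grip_width: 0.239
```

```bash
python3 -c "
from h import *
lv()
from cell import viewer
v=viewer.get_image('side');crop(v,260,160,220,165,3.6,'pics/s5c.png')"
```

```text
t 11.3 p [ 515.4 -136.6  181.9] j [-0.393  0.253  1.665  0.006  1.237  0.406] F [ 0.1  1.8 -0.4] gw 0.239
xaxis yaw -0.8009 approach [-0.01  0.01 -1.  ]
ang 0.6023150421714161 r 153.868419872513
```

View pics/s5c.png

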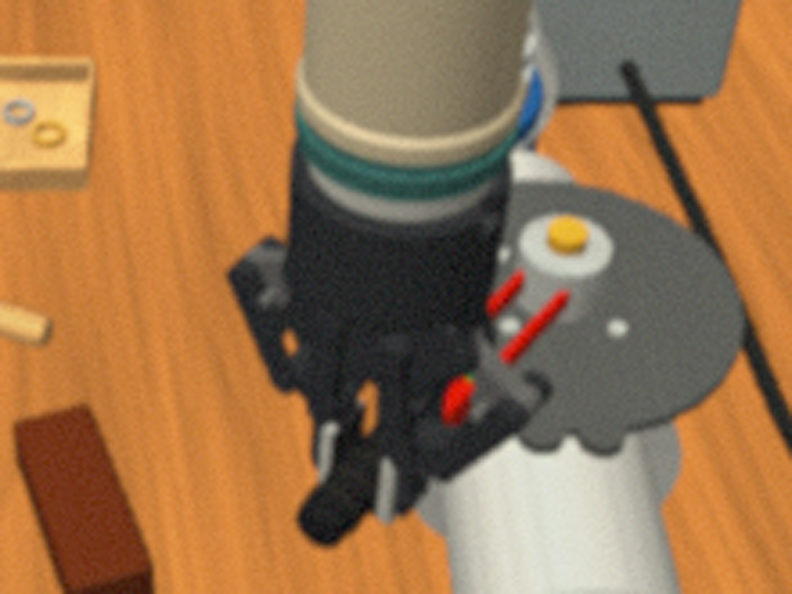

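The lever measures 0.60 rad past its start. Releasing and lifting.

>>> arm_command(
  moves=[
    [[0,0,0],[0,0,0],0.6],
    [[0,0,0],[0,0,0],0],
    [[0,0,0],[0,0,0],0],
    [[0,0,0],[0,0,0],0],
    [[0,0,0],[0,0,0],0],
  ],
)

```text
t: 11.85
eef_pos: [516.9, -137.6, 182.4]
ee_rot: [0.652, -0.65, 0.278, -0.273]
contact_force: [-0.4, -0.4, -0.3]
grip_width: 1.0
```

>>> arm_command(
  moves=[
    [[0,0,0.02],[0,0,0],0],
    [[0,0,0.03],[0,0,0],0],
    [[0,0,0.04],[0,0,0],0],
    [[0,0,0.04],[0,0,0],0],
    [[-0.03,0,0.02],[0,0,0],0],
  ],
)

```text
t: 12.35
eef_pos: [486.2, -137.1, 332.4]
ee_rot: [0.652, -0.65, 0.281, -0.27]
contact_force: [-0.1, -0.2, -0.3]
grip_width: 0.998
```

>>> arm_command(
  moves=[
    [[-0.03,-0.03,0],[0,0,0],0],
    [[-0.03,-0.03,0],[0,0,0],0],
    [[-0.03,-0.03,0],[0,0,0],0],
    [[-0.03,-0.03,0],[0,0,0],0],
    [[-0.03,-0.03,0],[0,0,0],0],
  ],
)

```text
t: 12.85
eef_pos: [333.9, -288.9, 338.5]
ee_rot: [0.653, -0.652, 0.272, -0.271]
contact_force: [0.3, -0.9, -0.2]
grip_width: 0.998
```

>>> arm_command(
  moves=[
    [[-0.02,-0.04,0],[0,0,0],0],
    [[-0.02,-0.04,0],[0,0,0],0],
    [[-0.02,-0.03,0],[0,0,0],0],
    [[0,0,0],[0,0,0],0],
    [[0,0,0],[0,0,0],0],
  ],
)

```text
t: 13.35
eef_pos: [266.5, -406.4, 339.2]
ee_rot: [-0.651, 0.653, -0.274, 0.275]
contact_force: [-0.1, 0.6, 0.9]
grip_width: 1.004
```

```bash
python3 -c "
from h import *
st()
from cell import viewer
v=viewer.get_image('side');cv2.imwrite('pics/s6.png',v['image'][:,:,::-1]);crop(v,340,130,140,150,4,'pics/s6c.png')
v=viewer.get_image('top');cv2.imwrite('pics/t6.png',v['image'][:,:,::-1]);crop(v,210,110,220,160,3.6,'pics/t6c.png')"
```

```text
t 13.35 p [ 266.5 -406.4  339.2] j [-1.132  0.094  1.476 -0.002  1.57  -0.335] F [-0.1  0.6  0.9] gw 1.004
xaxis yaw -0.7974 approach [-0.001 -0.003 -1.   ]
```

View pics/s6.png

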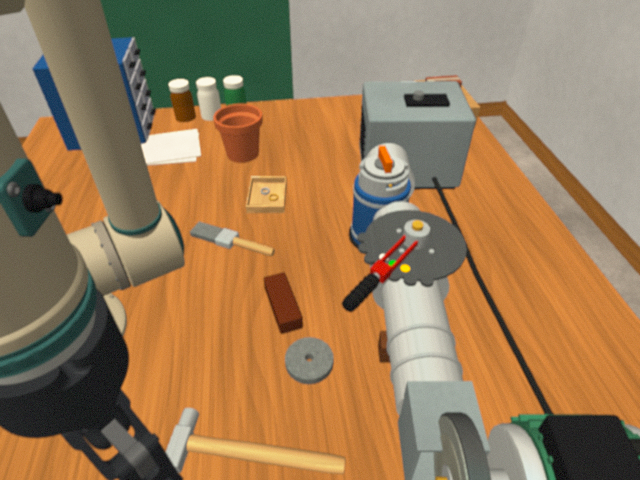

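View pics/s6c.png

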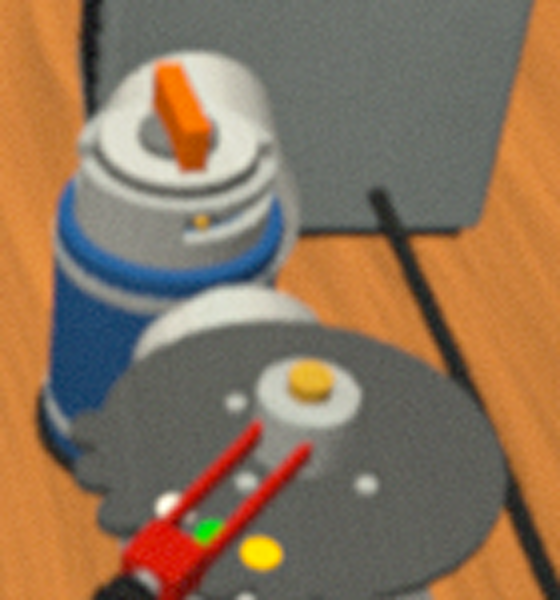

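View pics/t6c.png

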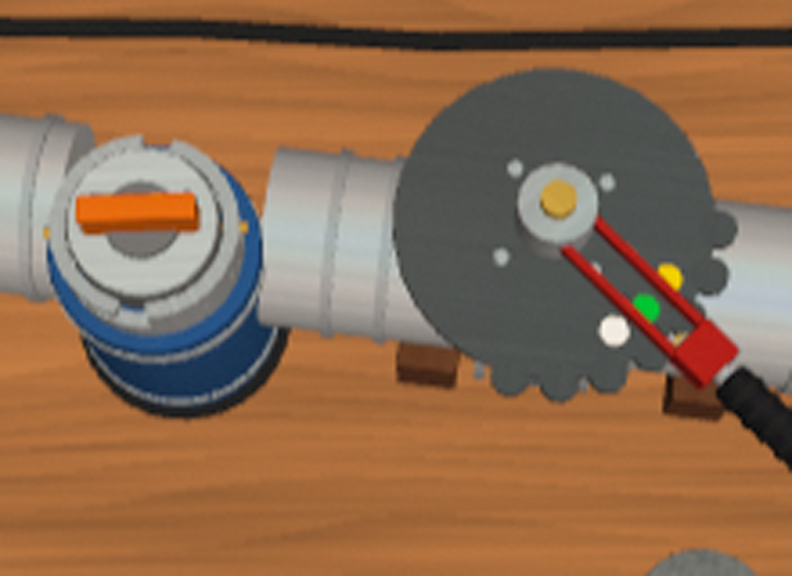

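The green dot shows in the lever's window, and the lug is at the closed end of its slot. One numeric check of the lid angle and the bystanders before handing in.

```bash
python3 - <<'E'
import pickle;from h import *
d=pickle.load(open("v0.pkl","rb"));t=d["top"]
# bar top face
P=[ray(t,210+x/3.6,110+y/3.6,215) for x,y in [(77,207),(196,203)]]
D=P[1]-P[0];a=np.arctan2(D[1],D[0]);print(P,"bar yaw",a,"turned",-0.174-a, "len",np.linalg.norm(D))
S=np.array([626.35,-29.9]);
X=ray(t,210+716/3.6,110+352/3.6,200)[:2]-S;print("lever",np.arctan2(X[1],X[0]),"target -2.356")
n=cv2.imread("pics/t6.png").astype(int);o=t["image"][:,:,::-1].astype(int)
m=(np.abs(n-o).max(2)>40).astype(np.uint8)
c,_,st_,ce=cv2.connectedComponentsWithStats(m)
print([s.tolist() for s in st_[1:] if s[4]>8])
E
```

```text
[array([625.34188927, 209.62178972, 215.        ]), array([626.60528587, 150.0432351 , 215.        ])] bar yaw -1.549593944853624 turned 1.375593944853624 len 59.59194862558636
lever -2.3348608057364473 target -2.356
[[231, 147, 35, 40, 585], [276, 171, 3, 4, 10], [359, 170, 56, 102, 1495], [243, 193, 5, 8, 26], [409, 212, 35, 34, 489], [264, 380, 376, 100, 26193], [361, 428, 59, 52, 1144], [356, 456, 5, 3, 11], [311, 476, 14, 4, 33]]
```

```bash
python3 -c "
from cell import r
print(r.hand_in())"
```

```text
the job is handed in; nothing more can be done
None
```

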